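# Set the paint mixer's click dial and press to start

## Task

Set the timer of the paint mixer: turn its black dial clockwise, one click-stop per mark, until the white line rests at the long wide mark, never going past that mark. Then, with the dial standing there, press it straight down fully to start the mixer and let it come up again. Squeeze and press the dial gently (under about 20 N), don't push it down before it is set, and leave the small speed knob and everything standing about undisturbed.

Things in the scene. Friction and masses are not known exactly. Their poses are not given: they have to be found in the camera images.
- mixer: Paint mixer, grey flat box 200 (x) x 270 (y) x 60 mm high, fixed to the table. Origin: centre of its underside on the table; z up. On its top, in its frame: the black dial's axis at x -20, y -70 mm; a round steel plate (diameter 116, 6 mm high) with a jar on it at x 0, y +68; the small speed knob at x +75, y -115. Nine flat black marks lie round the dial, 30 degrees apart, one for each click-stop of the dial.
- dial_top (a point): Centre of the top face of the black dial. The dial is a ribbed upright cylinder, 36 mm diameter and 34 mm high; its underside is 6 mm and its top 40 mm above the mixer's top face. Its upright axis passes through this point. It can be gripped across at any yaw, with the fingers from above.
- dial_line (a point): Outer end of the white line on the dial's top face, at its rim, 18 mm from the axis. The line runs out from the axis.
- long_mark (a point): Middle of the long wide mark (18 x 6 mm, the others are 7 x 2.5 mm) on the mixer's top face, 36 mm from the dial's axis, along the mixer's +x from the axis. It is the last mark but one in clockwise order.
- dial (a joint): Turn of the dial in rad, growing clockwise as seen from above; 0 is the first mark. Click-stops every 0.524 rad (30 degrees) at 0, 0.524, 1.047, ...; the long mark is click-stop 7, at 3.665 rad. The dial starts at one of the click-stops 1 to 4. Each click resists with up to about 0.12 N m half-way between stops and then snaps on to the next stop; let go, the dial rests at the nearest one. A grip of some 5 to 15 N holds it.
- plunger (a joint): How far the dial is pressed down in m, 0 (up) to 0.005 (fully down). A spring pushes it up with about 3 N at the top and 6.5 N fully down, then comes a hard stop.
- speed (a joint): Turn of the small grey speed knob (18 mm diameter, 14 mm high), 0 at the start; to be left alone.
- jar: Closed jar, 60 mm diameter, 62 mm high, standing on the mixer's plate; origin at the centre of its underside. Leave it.
- tape: Roll of tape lying flat, 84 mm diameter, 24 mm high, on the table beside the mixer; origin at the centre of its underside. Leave it.
- sponge: Green sponge block 70 x 50 x 25 mm on the table; origin under its centre. Leave it.
- paint_a: Blue paint bottle, 48 mm diameter, 120 mm high; origin under its centre. Leave it.
- paint_b: White paint bottle, 52 mm diameter, 130 mm high; origin under its centre. Leave it.
- brush: Paint brush lying on the table, 200 mm long along its x. Leave it.
- tin: Blue tin box 90 x 120 x 50 mm; origin under its centre. Leave it.
- cap: The black dial itself as a solid; origin on its axis at its underside, z up, turning with the dial.
Things that resemble listed ones, but are neither listed nor needed, are in the scene too. Leave any turquoise look-alike of the jar alone.

How it is judged:
On the way, in this order (a step that is already met when the one before it is completed fails the run):
1. the dial is turned to the long mark and rests in that click-stop, not pressed (value of joint dial between 3.535 and 3.795 rad and value of joint plunger below 0.0015 m and velocity of joint dial between -0.3 and 0.3 rad/s), for 0.3 s.
2. the dial, standing at the long mark, is pressed fully down (value of joint dial between 3.535 and 3.795 rad and value of joint plunger above 0.0045 m), for 0.1 s.
At the end, for the whole second after the job is handed in: The dial rests within 0.13 rad (a quarter of a click) of the long mark (3.665 rad), it has been pressed fully down there (at least 4.5 of its 5 mm) and has come back up (within 1 mm), it is let go and at rest, and the jar still stands upright on the plate (value of joint dial between 3.535 and 3.795 rad and value of joint plunger below 0.001 m and velocity of joint dial between -0.1 and 0.1 rad/s and angle between jar's own z axis and vertical below 0.1 rad and z of jar in the frame of mixer above 0.06 m); the robot touches nothing.
It fails at once if the dial is turned past the long mark (more than 0.3 rad beyond it) (value of joint dial above 3.965 rad).
It fails at once if the dial is pushed down more than 2.5 mm before it stands at the long mark (value of joint plunger above 0.0025 m and value of joint dial below 3.405 rad).
It fails at once if the contact forces on the dial, over all fingers, add up to more than 50 N (a squeeze of about 25 N a side), or to more than 30 N while it is pressed down (contact force between anything else and cap above 50 N or (value of joint plunger above 0.003 m and contact force between anything else and cap above 30 N)).
It fails at once if the speed knob is turned by more than 0.15 rad (value of joint speed above 0.15 rad or value of joint speed below -0.15 rad).
It fails at once if a bystander (jar, tape, sponge, paint bottle, brush or tin) is shifted by more than 20 mm or tipped (distance of any of jar, tape, sponge, paint_a, paint_b, brush, tin from where it was at the start of the episode above 0.02 m or angle between any of jar, tape, sponge, paint_a, paint_b, tin's own z axis and vertical above 0.3 rad).
It also fails if it takes over 64 s, if anything falls off the work surface, if the arm or the gripper's body presses on something with over 40 N, if the wrist force passes 120 N, or if a joint passes its speed limit or range.

## Robot

A 6-joint arm with a two-finger parallel gripper is mounted at the origin on the work surface. World frame = base frame: x ahead of the robot, y to its left, z up, the work surface at z = 0. Lengths are in m, angles in rad, forces in N, time in s.
With the tool pointing down it reaches from about 0.225 to 0.875 m from the base axis. Payload 3.4 kg.
Tool frame: the origin (TCP) lies at the very end of the fingers, on their centre line; the grasp point (between the pads) lies 19 mm behind it (grip_depth is the distance from the TCP to the grasp point, in m); x points along the fingers, z is the direction in which the jaws open and shut, and the axes are right-handed (so a half turn about x gives the same grasp; the last joint's range is limited). The gripper opens to 85 mm and grips with 20 to 120 N. Pads are 22 mm wide; open, the fingers measure 114 mm over their backs; the gripper's body (76 mm by 85 mm) begins 54 mm behind the grasp point. The pads swing forward as they close: fully open they stand 13 mm farther back than shut.
Start: joints at [-1.251, 0.276, 1.505, -0, 1.361, -0.121], TCP at [0.245, -0.52, 0.231] pointing down, gripper open.
Joint ranges: [-2.89, 2.89], [-0.75, 2.08], [0.22, 2.7], [-1.18, 4.32], [0.11, 2.71], [-2.7, 2.7]. Speed limits (rad/s): [2.57, 2.57, 3.14, 3.14, 3.14, 3.14].

## Interface

Orientations are given as a unit quaternion [w, x, y, z].
In Python, from rig import get_state, get_image, sign_off, grip_depth gives the robot as it stands. The module is installed in compiled form; this text tells all that it offers.
- The arm moves only by the tool arm_command, never from a script. Its argument "series" is a list of rows, each an object with "dp": the shift along the tool's x, y, z scaled (see below), a list of three; "angular": the turn, a rotation vector about the tool's x, y, z scaled (see below), a list of three; "gripper": the finger opening in mm, from 0 to 85.4. A call has exactly 8 rows; each row shifts and turns the pose as measured when the row begins, along the tool's axes as they then stand; what a row does not reach is not made up. The controller multiplies each number of a shift by 0.12 m and each number of a turn by 90 degrees. A row lasts 1/8 s, in which the tool goes at most 62.5 mm and 10.7 degrees, less where a joint would pass 70% of its speed; a pose out of reach is approached as far as the arm can. A call with a number of a shift or a turn outside -1 to 1 is refused whole. A call with a gripper value outside its range is refused whole. The fingers move at their own pace and stop on an object; "grip_force" is the grip in N (left out, the last holds). Time passes only in rows, so rows that do not move let the fingers close, or fill a call up. It gives the time, the measured TCP pose, the force and the opening at its end, in the units of the state.
- get_state(): the state, without advancing time (a new reading comes with each control period).
- get_image(name): name is "side" or "top" or "wrist"; returns a dict with "image" (480x640x3 uint8, blue, green, red), "depth" (480x640 float32, m along the optical axis (not along the pixel's ray), 0 where there is no reading), "mtx" (3x3 intrinsics, pixels), "k1" (the pictures are not rectified: a ray, as slopes to the right and down, at radius r is drawn at 1 + k1 r^2 times it, then the intrinsics apply), "view" (4x4, takes a point from world to camera coordinates); the wrist camera has in their place "mount" (4x4, takes a point from camera to tool coordinates, whose origin is the TCP and whose axes are the tool frame's). Camera axes: x right, y up, looking along -z (the intrinsics and any distortion apply to the point x, -y, -z); pixel columns grow to the right and rows downward; lengths in m; the calibration is good to about 2 mm. A picture is of the moment at which its call begins: read the wrist's pose just before it.
- sign_off(): hands the job in, once; it reports no verdict.
The state is a dict: "clock": time; "qpos": joint angles; "qd": joint speeds; "effort": joint torques, N m; "position": TCP position; "ee_rot": TCP orientation; "contact_force": force on the tool from outside, world axes, zero at the start; "moment": the same for the moment, N m; "width": finger opening in m.
Only numpy, scipy, OpenCV 4.12 (cv2) and the standard library are available. Lean on these libraries where they do the work, as an engineer would, in place of code of your own. Each camera call takes 0.05 s, during which the arm holds its last target. There are 200 camera calls.

## Working session

There is one attempt and no reset: what is moved stays moved. The work goes in short steps, Python scripts to look and compute and a tool call to move; the robot and the scene stay as the last step left them, time stands still between calls to the robot, and variables do not carry over. Pictures are saved under pics/ and viewed, about 8 in all and at most 12, crops included, and the job is handed in when it is done.

Besides the shell and the picture viewer there is one more tool, called after "Request:" as name(argument=value, ...), one argument or row to a line, values as JSON. arm_command: Moves the arm, as the interface text tells. Its arguments: {"type":"object","properties":{"series":{"type":"array","items":{"type":"object","properties":{"dp":{"type":"array","items":{"type":"number"}},"angular":{"type":"array","items":{"type":"number"}},"gripper":{"type":"number"}}}},"grip_force":{"type":"number"}},"required":["series"]}

```bash
mkdir -p pics; cat > h.py <<'E'
import numpy as np, cv2
from rig import get_state, get_image, sign_off, grip_depth
from scipy.spatial.transform import Rotation as R
def pose(s=None):
    s=s or get_state(); q=s["ee_rot"]; T=np.eye(4); T[:3,:3]=R.from_quat([q[1],q[2],q[3],q[0]]).as_matrix(); T[:3,3]=s["position"]; return T
def c2w(im,T=None): return np.linalg.inv(im["view"]) if "view" in im else T@im["mount"]
def ray(im,u,v,T=None):
    K=im["mtx"]; d=np.array([(u-K[0,2])/K[0,0],(v-K[1,2])/K[1,1]]); p=d.copy()
    for _ in range(20): p=d/(1+im["k1"]*(p@p))
    M=c2w(im,T); return M[:3,3], M[:3,:3]@np.array([p[0],-p[1],-1])
def at_z(im,u,v,z,T=None):
    o,d=ray(im,u,v,T); return o+d*(z-o[2])/d[2]
def at_depth(im,u,v,T=None):
    o,d=ray(im,u,v,T); return o+d*im["depth"][int(v),int(u)]
def save(im,n): 
    import pickle; cv2.imwrite(f"pics/{n}.png",im["image"]); pickle.dump(im,open(f"pics/{n}.pkl","wb"))
E
python3 - <<'E'
from h import *
s=get_state(); print({k:np.round(v,3) for k,v in s.items()}, grip_depth)
print(pose().round(3))
for n in("top","side"):
    im=get_image(n); save(im,n+"0"); print(n, c2w(im).round(3), im["k1"])
im=get_image("wrist"); print(im["mount"].round(3)); save(im,"w0")
E
```

```text
{'clock': np.float64(0.0), 'qpos': array([-1.251,  0.277,  1.506,  0.   ,  1.361, -0.121]), 'qd': array([-0.   ,  0.001, -0.   , -0.   , -0.001, -0.001]), 'effort': array([ 0.0000e+00, -4.1677e+01, -2.4581e+01, -0.0000e+00,  1.1000e-02,
       -0.0000e+00]), 'position': array([ 0.245, -0.52 ,  0.23 ]), 'ee_rot': array([ 0.597,  0.379,  0.598, -0.378]), 'contact_force': array([ 0.516,  0.298, -0.213]), 'moment': array([ 0.039, -0.022,  0.018]), 'width': np.float64(0.086)} 0.0187
[[-0.001  0.904  0.427  0.245]
 [ 0.002  0.427 -0.904 -0.52 ]
 [-1.     0.    -0.002  0.23 ]
 [ 0.     0.     0.     1.   ]]
top [[-0.037  0.976 -0.214  0.378]
 [-0.999 -0.035  0.012  0.04 ]
 [ 0.004  0.214  0.977  1.025]
 [ 0.     0.     0.     1.   ]] -0.04175748476212452
side [[-0.927  0.198 -0.32   0.207]
 [-0.376 -0.476  0.795  0.968]
 [ 0.005  0.857  0.516  0.672]
 [ 0.     0.     0.     1.   ]] -0.09491552971164083
[[-0.     0.258 -0.966 -0.142]
 [ 0.     0.966  0.258  0.065]
 [ 1.    -0.    -0.    -0.002]
 [ 0.     0.     0.     1.   ]]
```

View pics/top0.png

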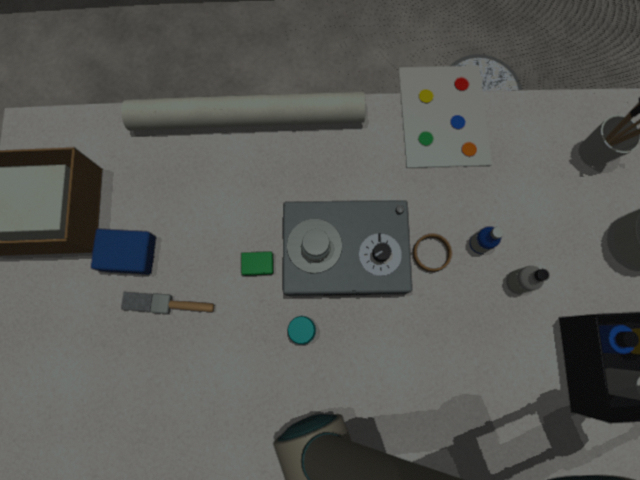

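The top view shows the mixer at about (347,247), with the dial at (381,253), the jar at (316,247) and the speed knob at (399,210). I'll enlarge the dial.

```bash
python3 - <<'E'
from h import *
import pickle
im=pickle.load(open("pics/top0.pkl","rb"))
c=im["image"][195:305,275:425]; cv2.imwrite("pics/top0c.png",cv2.resize(c,None,fx=5.3,fy=5.3,interpolation=cv2.INTER_CUBIC))
for uv in[(284,202),(408,202),(411,292),(284,293)]: print(uv,at_z(im,*uv,.06).round(3))
print(at_z(im,381,252,.1).round(3),at_depth(im,381,252).round(3))
E
```

```text
(284, 202) [0.665 0.111 0.06 ]
(408, 202) [ 0.655 -0.156  0.06 ]
(411, 292) [ 0.462 -0.148  0.06 ]
(284, 293) [0.47  0.114 0.06 ]
[ 0.541 -0.086  0.1  ] [ 0.541 -0.086  0.1  ]
```

View pics/top0c.png

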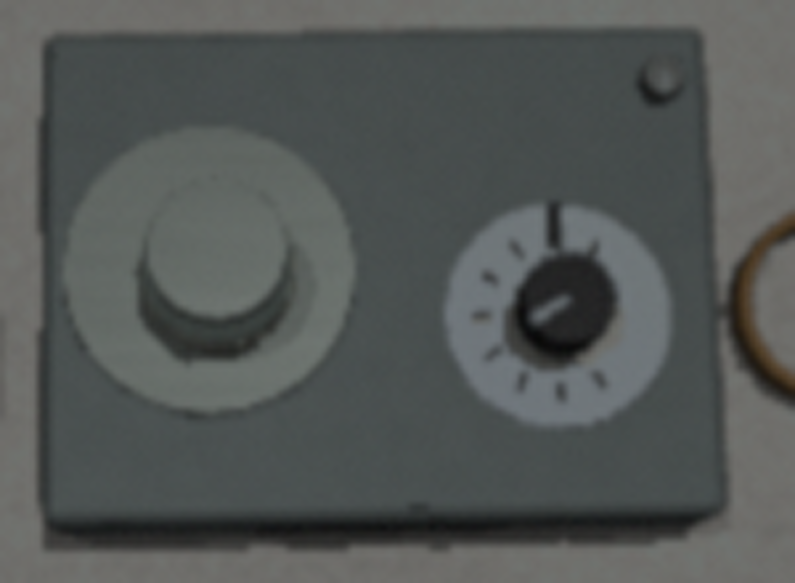

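Crop: dial centre is near (567,298) and the white line's end near (533,320), about 123° counter-clockwise of the long mark at (554,225). That puts the dial at stop 3, with 4 clicks to go. Next I move over the dial for a closer look.

Request:
arm_command(
  series=[
    {"dp": [0, 0.39, -0.23], "angular": [0, 0, 0], "gripper": 60},
    {"dp": [0, 0.39, -0.23], "angular": [0, 0, 0], "gripper": 60},
    {"dp": [0, 0.39, -0.23], "angular": [0, 0, 0], "gripper": 60},
    {"dp": [0, 0.39, -0.23], "angular": [0, 0, 0], "gripper": 60},
    {"dp": [0, 0.39, -0.23], "angular": [0, 0, 0], "gripper": 60},
    {"dp": [0, 0.39, -0.23], "angular": [0, 0, 0], "gripper": 60},
    {"dp": [0, 0.39, -0.23], "angular": [0, 0, 0], "gripper": 60},
    {"dp": [0, 0.39, -0.23], "angular": [0, 0, 0], "gripper": 60},
  ],
  grip_force=20,
)

```text
clock: 1.15
position: [0.4954, -0.1537, 0.2285]
ee_rot: [0.595, 0.382, 0.596, -0.381]
contact_force: [0.2, -0.4, -0.3]
width: 0.0599
```

Request:
arm_command(
  series=[
    {"dp": [0, 0, 0], "angular": [-0.11, 0, 0], "gripper": 60},
    {"dp": [0, 0, 0], "angular": [-0.11, 0, 0], "gripper": 60},
    {"dp": [0, 0, 0], "angular": [-0.11, 0, 0], "gripper": 60},
    {"dp": [0, 0, 0], "angular": [-0.11, 0, 0], "gripper": 60},
    {"dp": [0, 0, 0], "angular": [-0.11, 0, 0], "gripper": 60},
    {"dp": [0, 0, 0], "angular": [-0.11, 0, 0], "gripper": 60},
    {"dp": [0, 0, 0], "angular": [-0.11, 0, 0], "gripper": 60},
    {"dp": [0, 0, 0], "angular": [-0.11, 0, 0], "gripper": 60},
  ],
)

```text
clock: 2.15
position: [0.4961, -0.1475, 0.2257]
ee_rot: [0.698, -0.103, 0.701, 0.107]
contact_force: [1.0, 0.1, 0.1]
width: 0.0598
```

```bash
cat > go.py <<'E'
from h import *
import sys
T=pose(); t=np.array([float(a) for a in sys.argv[1:4]])
s=get_state(); print("pos",T[:3,3].round(4),"q",s["qpos"].round(3),"F",s["contact_force"].round(1),"w",s["width"].round(4),"clk",s["clock"].round(2))
print(T[:3,:3].round(3))
print("dp units total",(T[:3,:3].T@(t-T[:3,3])/.12).round(3))
E
python3 go.py 0.541 -0.086 0.22
```

```text
Traceback (most recent call last):
  File "go.py", line 4, in <module>
    s=get_state(); print("pos",T[:3,3].round(4),"q",s["qpos"].round(3),"F",s["contact_force"].round(1),"w",s["width"].round(4),"clk",s["clock"].round(2))
                                                                                                           ^^^^^^^^^^^^^^^^
AttributeError: 'float' object has no attribute 'round'
```

```bash
sed -i 's/s\["width"\].round(4)/round(float(s["width"]),4)/; s/s\["clock"\].round(2)/round(float(s["clock"]),2)/' go.py; python3 go.py 0.541 -0.086 0.22
```

```text
pos [ 0.4961 -0.1475  0.2257] q [-0.425  0.197  1.628  0.003  1.325 -0.725] F [1.  0.1 0.1] w 0.0598 clk 2.15
[[-0.006 -0.294  0.956]
 [ 0.006  0.956  0.294]
 [-1.     0.007 -0.004]]
dp units total [0.048 0.38  0.508]
```

Request:
arm_command(
  series=[
    {"dp": [0.01, 0.1, 0.13], "angular": [0, 0, 0], "gripper": 60},
    {"dp": [0.01, 0.1, 0.13], "angular": [0, 0, 0], "gripper": 60},
    {"dp": [0.01, 0.1, 0.13], "angular": [0, 0, 0], "gripper": 60},
    {"dp": [0.01, 0.07, 0.1], "angular": [0, 0, 0], "gripper": 60},
    {"dp": [0, 0.02, 0.04], "angular": [0, 0, 0], "gripper": 60},
    {"dp": [0, 0, 0], "angular": [0, 0, 0], "gripper": 60},
    {"dp": [0, 0, 0], "angular": [0, 0, 0], "gripper": 60},
    {"dp": [0, 0, 0], "angular": [0, 0, 0], "gripper": 60},
  ],
)

```text
clock: 3.15
position: [0.5462, -0.0789, 0.2196]
ee_rot: [0.698, -0.097, 0.702, 0.103]
contact_force: [-0.5, -0.0, 0.6]
width: 0.0598
```

```bash
python3 go.py 0.541 -0.086 0.22; python3 - <<'E'
from h import *
T=pose(); im=get_image("wrist"); im["T"]=T; save(im,"w1")
E
```

```text
pos [ 0.5462 -0.0789  0.2196] q [-0.273  0.253  1.568  0.005  1.33  -0.559] F [-0.5 -0.   0.6] w 0.0598 clk 3.15
[[-0.007 -0.281  0.96 ]
 [ 0.008  0.96   0.281]
 [-1.     0.009 -0.005]]
dp units total [-0.004 -0.045 -0.058]
```

View pics/w1.png

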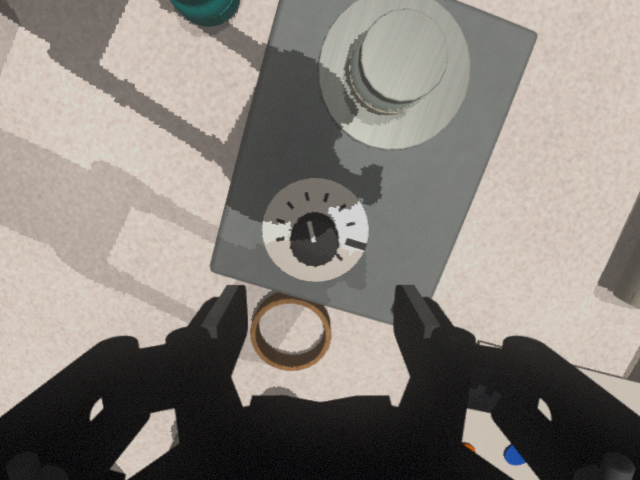

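The wrist view shows the dial's top centre at about (314,239) with its line pointing up-left to about (310,224), and the long mark at (355,244). I'll enlarge and measure.

```bash
python3 - <<'E'
from h import *
import pickle
im=pickle.load(open("pics/w1.pkl","rb"));T=im["T"]
c=im["image"][170:290,235:395]; cv2.imwrite("pics/w1c.png",cv2.resize(c,None,fx=5,fy=5,interpolation=cv2.INTER_CUBIC))
print(at_z(im,314,239,.1,T).round(4),at_depth(im,320,244,T).round(4))
E
```

```text
[ 0.5414 -0.0824  0.1   ] [ 0.5468 -0.0853  0.0984]
```

View pics/w1c.png

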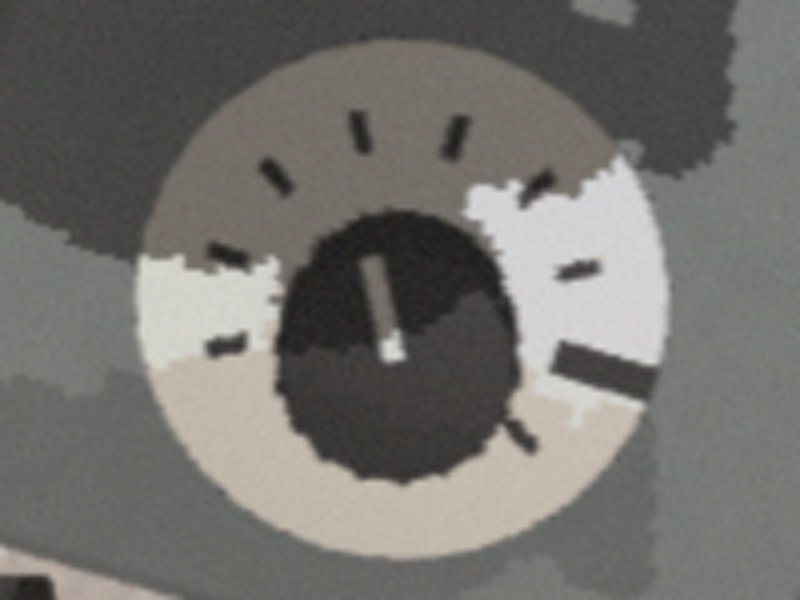

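```bash
python3 - <<'E'
from h import *
import pickle
im=pickle.load(open("pics/w1.pkl","rb"));T=im["T"]
f=lambda x,y,z:at_z(im,235+(x+.5)/5-.5,170+(y+.5)/5-.5,z,T)
a=f(402,298,.06);b=f(399,360,.1);l=f(605,370,.06);e=f(370,255,.1);k=f(392,360,.1)
print(a,b,k); d=l-a;print(np.hypot(*d[:2]),np.degrees(np.arctan2(d[1],d[0])))
d=e-b;print(np.hypot(*d[:2]),np.degrees(np.arctan2(d[1],d[0])))
tp=pickle.load(open("pics/top0.pkl","rb"))
g=lambda x,y,z:at_z(tp,275+(x+.5)/5.3-.5,195+(y+.5)/5.3-.5,z)
print(g(558,315,.06),g(567,299,.1))
E
python3 go.py 0.5405 -0.0840 0.115
```

```text
[ 0.54189623 -0.08416968  0.06      ] [ 0.54219916 -0.08423882  0.1       ] [ 0.54120802 -0.08453024  0.1       ]
0.036737157549970034 -3.645479912332396
0.016338947453030304 121.05968105448909
[ 0.54388163 -0.08851724  0.06      ] [ 0.54306186 -0.08700218  0.1       ]
pos [ 0.5462 -0.0789  0.2196] q [-0.273  0.253  1.568  0.005  1.33  -0.559] F [ 0.3  0.3 -0.5] w 0.0597 clk 3.2
[[-0.007 -0.281  0.96 ]
 [ 0.008  0.96   0.281]
 [-1.     0.009 -0.005]]
dp units total [ 0.871 -0.035 -0.053]
```

Both measurements agree on the dial axis at (0.542, -0.084): mark radius is 36.7 mm (36 expected), mixer yaw about -3°, and the line is 124° before the long mark. Descending in two stages.

Request:
arm_command(
  series=[
    {"dp": [0.2, -0.02, -0.02], "angular": [0, 0, 0], "gripper": 60},
    {"dp": [0.2, -0.02, -0.02], "angular": [0, 0, 0], "gripper": 60},
    {"dp": [0.2, 0, -0.01], "angular": [0, 0, 0], "gripper": 60},
    {"dp": [0.15, 0, 0], "angular": [0, 0, 0], "gripper": 60},
    {"dp": [0.1, 0, 0], "angular": [0, 0, 0], "gripper": 60},
    {"dp": [0, 0, 0], "angular": [0, 0, 0], "gripper": 60},
    {"dp": [0, 0, 0], "angular": [0, 0, 0], "gripper": 60},
    {"dp": [0, 0, 0], "angular": [0, 0, 0], "gripper": 60},
  ],
)

```text
clock: 4.2
position: [0.5422, -0.0877, 0.1177]
ee_rot: [0.7, -0.097, 0.7, 0.101]
contact_force: [-0.9, 0.2, -0.3]
width: 0.0604
```

```bash
python3 go.py 0.5420 -0.0842 0.076; python3 - <<'E'
from h import *
T=pose(); im=get_image("wrist"); im["T"]=T; save(im,"w2")
E
```

```text
pos [ 0.5422 -0.0877  0.1177] q [-0.29   0.327  1.733  0.005  1.084 -0.573] F [-0.9  0.2 -0.3] w 0.0604 clk 4.2
[[-0.001 -0.276  0.961]
 [ 0.005  0.961  0.276]
 [-1.     0.005  0.001]]
dp units total [0.348 0.026 0.006]
```

View pics/w2.png

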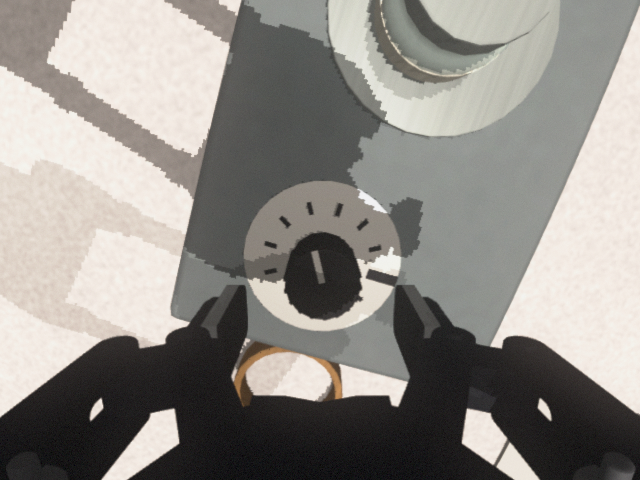

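The closer wrist view shows the dial's top centre at about (322,281) between the fingers at (246,300) and (396,300). The disc is centred at about (323,256).

```bash
python3 - <<'E'
from h import *
import pickle
im=pickle.load(open("pics/w2.pkl","rb"));T=im["T"]
for u,v,z in[(323,280.5,.1),(321,283,.1),(323,256,.06)]:
    p=at_z(im,u,v,z,T); print(p.round(4),(T[:3,:3].T@(p-T[:3,3])).round(4))
# disc by ellipse height check
print((at_z(im,402,256,.06,T)-at_z(im,244,256,.06,T)).round(4))
E
```

```text
[ 0.5417 -0.0832  0.1   ] [0.0177 0.0043 0.0008]
[ 0.5412 -0.0847  0.1   ] [ 0.0177  0.0031 -0.0002]
[ 0.5422 -0.0837  0.06  ] [0.0577 0.0035 0.0011]
[0.0868 0.0249 0.    ]
```

Request:
arm_command(
  series=[
    {"dp": [0.0, 0.03, 0.005], "angular": [0, 0, 0], "gripper": 60},
    {"dp": [0.1, 0, 0], "angular": [0, 0, 0], "gripper": 60},
    {"dp": [0.1, 0, 0], "angular": [0, 0, 0], "gripper": 60},
    {"dp": [0.1, 0, 0], "angular": [0, 0, 0], "gripper": 55},
    {"dp": [0.04, 0, 0], "angular": [0, 0, 0], "gripper": 50},
    {"dp": [0, 0, 0], "angular": [0, 0, 0], "gripper": 46},
    {"dp": [0, 0, 0], "angular": [0, 0, 0], "gripper": 42},
    {"dp": [0, 0, 0], "angular": [0, 0, 0], "gripper": 42},
  ],
)

```text
clock: 5.25
position: [0.542, -0.0835, 0.0742]
ee_rot: [0.7, -0.097, 0.7, 0.101]
contact_force: [0.7, -1.2, 1.1]
width: 0.0423
```

```bash
python3 go.py 0.5418 -0.0840 0.076; python3 - <<'E'
from h import *
T=pose(); im=get_image("wrist"); im["T"]=T; save(im,"w3")
cv2.imwrite("pics/w3c.png",cv2.resize(im["image"][180:400,180:460],None,fx=2.7,fy=2.7))
E
```

```text
pos [ 0.542  -0.0835  0.0742] q [-0.283  0.371  1.791  0.006  0.981 -0.566] F [ 0.7 -1.2  1.1] w 0.0423 clk 5.25
[[-0.    -0.277  0.961]
 [ 0.005  0.961  0.277]
 [-1.     0.005  0.001]]
dp units total [-0.015 -0.004 -0.003]
```

View pics/w3c.png

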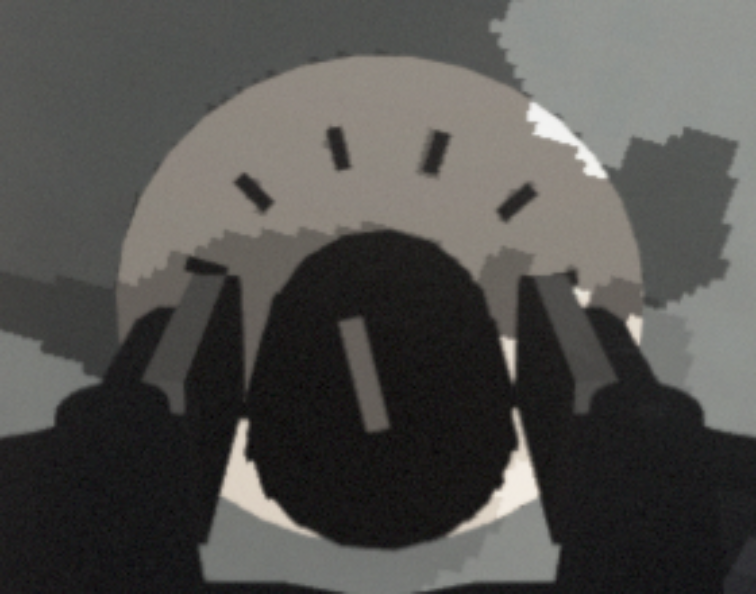

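The dial sits centred between the pads (245–515 in the crop) with the line still at stop 3. I close gently.

Request:
arm_command(
  series=[
    {"dp": [0, 0, 0], "angular": [0, 0, 0], "gripper": 40},
    {"dp": [0, 0, 0], "angular": [0, 0, 0], "gripper": 38},
    {"dp": [0, 0, 0], "angular": [0, 0, 0], "gripper": 37},
    {"dp": [0, 0, 0], "angular": [0, 0, 0], "gripper": 36},
    {"dp": [0, 0, 0], "angular": [0, 0, 0], "gripper": 35},
    {"dp": [0, 0, 0], "angular": [0, 0, 0], "gripper": 35},
    {"dp": [0, 0, 0], "angular": [0, 0, 0], "gripper": 34},
    {"dp": [0, 0, 0], "angular": [0, 0, 0], "gripper": 34},
  ],
  grip_force=20,
)

```text
clock: 6.3
position: [0.5422, -0.0836, 0.0751]
ee_rot: [0.701, -0.097, 0.7, 0.1]
contact_force: [-0.9, 0.2, 0.0]
width: 0.0343
```

```bash
python3 go.py 0.5418 -0.0840 0.0742; python3 -c "
from h import *
s=get_state();print(s['moment'].round(2))"
```

```text
pos [ 0.5422 -0.0836  0.0751] q [-0.283  0.37   1.79   0.005  0.982 -0.566] F [-0.9  0.2  0. ] w 0.0343 clk 6.3
[[ 0.001 -0.277  0.961]
 [ 0.004  0.961  0.277]
 [-1.     0.004  0.002]]
dp units total [ 0.007 -0.002 -0.004]
[-0.01  0.   -0.01]
```

Request:
arm_command(
  series=[
    {"dp": [0, 0, 0], "angular": [0, 0, 0], "gripper": 33},
    {"dp": [0, 0, 0], "angular": [0, 0, 0], "gripper": 33},
    {"dp": [0, 0, 0], "angular": [0, 0, 0], "gripper": 33},
    {"dp": [0, 0, 0], "angular": [0, 0, 0], "gripper": 33},
    {"dp": [0, 0, 0], "angular": [0, 0, 0], "gripper": 32},
    {"dp": [0, 0, 0], "angular": [0, 0, 0], "gripper": 32},
    {"dp": [0, 0, 0], "angular": [0, 0, 0], "gripper": 32},
    {"dp": [0, 0, 0], "angular": [0, 0, 0], "gripper": 32},
  ],
)

```text
clock: 7.3
position: [0.5422, -0.0836, 0.0751]
ee_rot: [0.701, -0.097, 0.7, 0.1]
contact_force: [-0.7, -0.9, 0.9]
width: 0.0341
```

The pads have stopped on the dial. I turn clockwise (+x in the tool frame) about 50° and check.

Request:
arm_command(
  series=[
    {"dp": [0, 0, 0], "angular": [0.07, 0, 0], "gripper": 32},
    {"dp": [0, 0, 0], "angular": [0.07, 0, 0], "gripper": 32},
    {"dp": [0, 0, 0], "angular": [0.07, 0, 0], "gripper": 32},
    {"dp": [0, 0, 0], "angular": [0.07, 0, 0], "gripper": 32},
    {"dp": [0, 0, 0], "angular": [0.07, 0, 0], "gripper": 32},
    {"dp": [0, 0, 0], "angular": [0.07, 0, 0], "gripper": 32},
    {"dp": [0, 0, 0], "angular": [0.07, 0, 0], "gripper": 32},
    {"dp": [0, 0, 0], "angular": [0, 0, 0], "gripper": 32},
  ],
)

```text
clock: 8.3
position: [0.5453, -0.084, 0.0751]
ee_rot: [0.686, 0.181, 0.682, -0.177]
contact_force: [0.0, 0.1, 0.6]
width: 0.0344
```

```bash
cat >> go.py <<'E'
print("yaw z deg",np.degrees(np.arctan2(T[1,2],T[0,2])).round(1),"moment",s["moment"].round(2))
E
python3 go.py 0.5422 -0.0836 0.0751; python3 - <<'E'
from h import *
T=pose(); im=get_image("wrist"); im["T"]=T; save(im,"w4")
cv2.imwrite("pics/w4c.png",cv2.resize(im["image"][180:400,180:460],None,fx=2,fy=2))
E
```

```text
pos [ 0.5453 -0.084   0.0751] q [-0.282  0.371  1.788  0.006  0.977  0.226] F [0.  0.1 0.6] w 0.0344 clk 8.3
[[ 0.007  0.49   0.872]
 [ 0.004  0.872 -0.49 ]
 [-1.     0.006  0.004]]
dp units total [-0.001 -0.01  -0.024]
yaw z deg -29.4 moment [0.05 0.19 0.  ]
```

View pics/w4c.png

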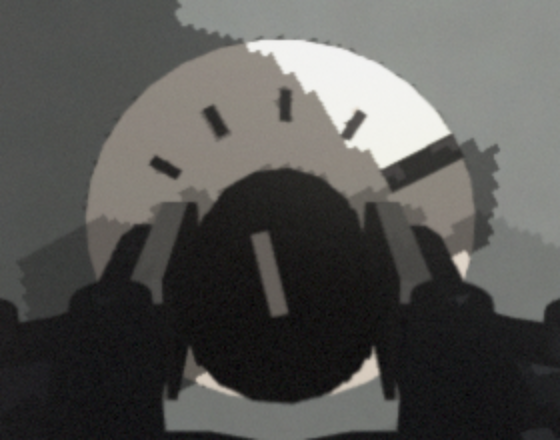

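The dial turned 45° with the grip and its line is unchanged relative to the fingers. Continuing, with a small recentring.

Request:
arm_command(
  series=[
    {"dp": [0, -0.003, -0.006], "angular": [0.07, 0, 0], "gripper": 32},
    {"dp": [0, -0.004, -0.005], "angular": [0.07, 0, 0], "gripper": 32},
    {"dp": [0, 0, 0], "angular": [0.07, 0, 0], "gripper": 32},
    {"dp": [0, 0, 0], "angular": [0.07, 0, 0], "gripper": 32},
    {"dp": [0, 0, 0], "angular": [0.07, 0, 0], "gripper": 32},
    {"dp": [0, 0, 0], "angular": [0.07, 0, 0], "gripper": 32},
    {"dp": [0, 0, 0], "angular": [0.07, 0, 0], "gripper": 32},
    {"dp": [0, 0, 0], "angular": [0, 0, 0], "gripper": 32},
  ],
)

```text
clock: 9.35
position: [0.5474, -0.0865, 0.0751]
ee_rot: [0.569, 0.428, 0.561, -0.423]
contact_force: [-0.7, 0.4, 0.7]
width: 0.0342
```

```bash
python3 go.py 0.5422 -0.0836 0.0751
```

```text
pos [ 0.5474 -0.0865  0.0751] q [-0.284  0.371  1.789  0.004  0.968  1.004] F [-0.7  0.4  0.7] w 0.0342 clk 9.35
[[ 0.014  0.961  0.276]
 [-0.001  0.277 -0.961]
 [-1.     0.013  0.005]]
dp units total [-0.    -0.035 -0.035]
yaw z deg -74.0 moment [ 0.03  0.09 -0.03]
```

Turned 90° so far, but the TCP has drifted about 5 mm from a small tilt. I'll let go here at stop 6, straighten up, and look.

Request:
arm_command(
  series=[
    {"dp": [0, 0, 0], "angular": [0, 0, 0], "gripper": 38},
    {"dp": [0, 0, 0], "angular": [0, 0, 0], "gripper": 45},
    {"dp": [0, 0, 0], "angular": [0, 0, 0], "gripper": 60},
    {"dp": [0, 0, 0], "angular": [0, 0, 0], "gripper": 60},
    {"dp": [0, -0.015, -0.015], "angular": [0, 0, -0.008], "gripper": 60},
    {"dp": [0, -0.01, -0.01], "angular": [0, 0, 0], "gripper": 60},
    {"dp": [0, 0, 0], "angular": [0, 0, 0], "gripper": 60},
    {"dp": [0, 0, 0], "angular": [0, 0, 0], "gripper": 60},
  ],
)

```text
clock: 10.35
position: [0.5433, -0.0838, 0.0749]
ee_rot: [0.567, 0.423, 0.565, -0.425]
contact_force: [-0.0, 0.4, -0.8]
width: 0.0601
```

```bash
python3 go.py 0.5422 -0.0836 0.0751; python3 - <<'E'
from h import *
T=pose(); im=get_image("wrist"); im["T"]=T; save(im,"w5")
cv2.imwrite("pics/w5c.png",cv2.resize(im["image"][180:400,180:460],None,fx=2.7,fy=2.7))
E
```

```text
pos [ 0.5433 -0.0838  0.0749] q [-0.277  0.371  1.789 -0.004  0.979  1.011] F [-0.   0.4 -0.8] w 0.0601 clk 10.35
[[ 0.001  0.96   0.281]
 [-0.004  0.281 -0.96 ]
 [-1.    -0.     0.004]]
dp units total [-0.002 -0.008 -0.004]
yaw z deg -73.7 moment [-0.01  0.04  0.03]
```

View pics/w5c.png

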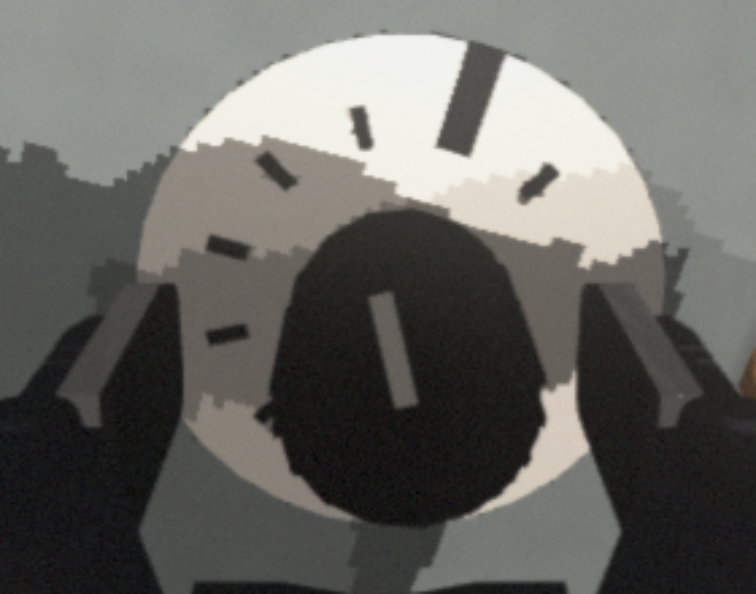

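The dial rests at stop 6, with the line at the mark just before the long one. The dial sits 3.6 mm off the finger centre along +z. Combining both yaws puts its axis at (0.5434, -0.0876), as the top camera said. I recentre and regrip.

Request:
arm_command(
  series=[
    {"dp": [0, -0.008, 0.03], "angular": [0, 0, 0], "gripper": 60},
    {"dp": [0, 0, 0], "angular": [0, 0, 0], "gripper": 52},
    {"dp": [0, 0, 0], "angular": [0, 0, 0], "gripper": 46},
    {"dp": [0, 0, 0], "angular": [0, 0, 0], "gripper": 42},
    {"dp": [0, 0, 0], "angular": [0, 0, 0], "gripper": 39},
    {"dp": [0, 0, 0], "angular": [0, 0, 0], "gripper": 37},
    {"dp": [0, 0, 0], "angular": [0, 0, 0], "gripper": 35},
    {"dp": [0, 0, 0], "angular": [0, 0, 0], "gripper": 34},
  ],
)

```text
clock: 11.4
position: [0.5433, -0.0877, 0.075]
ee_rot: [0.567, 0.423, 0.565, -0.425]
contact_force: [-0.4, -0.9, 0.7]
width: 0.0342
```

Request:
arm_command(
  series=[
    {"dp": [0, 0, 0], "angular": [0, 0, 0], "gripper": 33},
    {"dp": [0, 0, 0], "angular": [0, 0, 0], "gripper": 32},
    {"dp": [0, 0, 0], "angular": [0, 0, 0], "gripper": 32},
    {"dp": [0, 0, 0], "angular": [0, 0, 0], "gripper": 32},
    {"dp": [0, 0, 0], "angular": [0, 0, 0], "gripper": 32},
    {"dp": [0, 0, 0], "angular": [0, 0, 0], "gripper": 32},
    {"dp": [0, 0, 0], "angular": [0, 0, 0], "gripper": 32},
    {"dp": [0, 0, 0], "angular": [0, 0, 0], "gripper": 32},
  ],
)

```text
clock: 12.4
position: [0.5433, -0.0877, 0.0751]
ee_rot: [0.567, 0.423, 0.565, -0.425]
contact_force: [-0.5, 1.6, 1.1]
width: 0.0341
```

```bash
python3 go.py 0.5434 -0.0876 0.075
```

```text
pos [ 0.5433 -0.0877  0.0751] q [-0.284  0.372  1.788 -0.004  0.98   1.004] F [-0.5  1.6  1.1] w 0.0341 clk 12.4
[[ 0.001  0.96   0.281]
 [-0.004  0.281 -0.96 ]
 [-1.    -0.     0.004]]
dp units total [ 0.001  0.001 -0.001]
yaw z deg -73.7 moment [0.08 0.02 0.02]
```

Request:
arm_command(
  series=[
    {"dp": [0, 0, 0], "angular": [0.06, 0, 0], "gripper": 32},
    {"dp": [0, 0, 0], "angular": [0.06, 0, 0], "gripper": 32},
    {"dp": [0, 0, 0], "angular": [0.06, 0, 0], "gripper": 32},
    {"dp": [0, 0, 0], "angular": [0.06, 0, 0], "gripper": 32},
    {"dp": [0, 0, 0], "angular": [0.06, 0, 0], "gripper": 32},
    {"dp": [0, 0, 0], "angular": [0, 0, 0], "gripper": 32},
    {"dp": [0, 0, 0], "angular": [0, 0, 0], "gripper": 32},
    {"dp": [0, 0, 0], "angular": [0, 0, 0], "gripper": 32},
  ],
)

```text
clock: 13.4
position: [0.5433, -0.0877, 0.0751]
ee_rot: [-0.449, -0.546, -0.447, 0.548]
contact_force: [0.6, 1.0, 0.7]
width: 0.0341
```

```bash
python3 go.py 0.5434 -0.0876 0.075
```

```text
pos [ 0.5433 -0.0877  0.0751] q [-0.284  0.372  1.788 -0.004  0.98   1.487] F [0.6 1.  0.7] w 0.0341 clk 13.4
[[ 0.001  0.98  -0.197]
 [-0.004 -0.197 -0.98 ]
 [-1.     0.002  0.004]]
dp units total [ 0.001  0.001 -0.001]
yaw z deg -101.3 moment [ 0.08  0.01 -0.07]
```

27.6° turned with no drift. Releasing so it clicks in, then rising.

Request:
arm_command(
  series=[
    {"dp": [0, 0, 0], "angular": [0, 0, 0], "gripper": 38},
    {"dp": [0, 0, 0], "angular": [0, 0, 0], "gripper": 45},
    {"dp": [0, 0, 0], "angular": [0, 0, 0], "gripper": 60},
    {"dp": [0, 0, 0], "angular": [0, 0, 0], "gripper": 60},
    {"dp": [-0.1, 0, 0], "angular": [0, 0, 0], "gripper": 60},
    {"dp": [-0.15, 0, 0], "angular": [0, 0, 0], "gripper": 60},
    {"dp": [-0.12, 0, 0], "angular": [0, 0, 0], "gripper": 60},
    {"dp": [0, 0, 0], "angular": [0, 0, 0], "gripper": 60},
  ],
)

```text
clock: 14.4
position: [0.5439, -0.0878, 0.1226]
ee_rot: [-0.45, -0.546, -0.447, 0.547]
contact_force: [0.0, -0.4, 0.3]
width: 0.0602
```

```bash
python3 go.py 0.5434 -0.0876 0.12; python3 - <<'E'
from h import *
T=pose(); im=get_image("wrist"); im["T"]=T; save(im,"w6")
cv2.imwrite("pics/w6c.png",cv2.resize(im["image"][160:380,180:460],None,fx=2.7,fy=2.7))
E
```

```text
pos [ 0.5439 -0.0878  0.1226] q [-0.284  0.322  1.726 -0.004  1.09   1.485] F [ 0.  -0.4  0.3] w 0.0602 clk 14.4
[[ 0.003  0.981 -0.195]
 [-0.005 -0.195 -0.981]
 [-1.     0.003  0.004]]
dp units total [ 0.022 -0.005 -0.001]
yaw z deg -101.3 moment [-0.03 -0.01  0.04]
```

View pics/w6c.png

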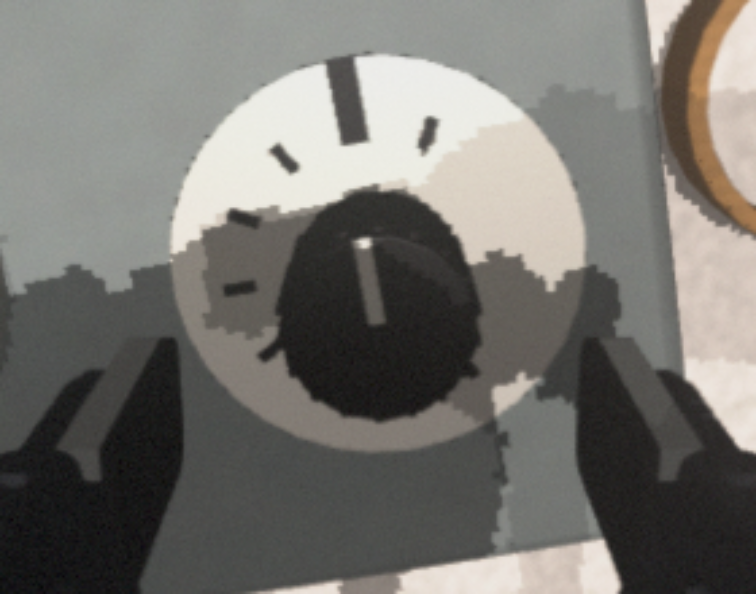

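The line is on the long mark. I close the fingers and come down to just above the dial.

Request:
arm_command(
  series=[
    {"dp": [0, 0, 0], "angular": [0, 0, 0], "gripper": 0},
    {"dp": [0, 0, 0], "angular": [0, 0, 0], "gripper": 0},
    {"dp": [0, 0, 0], "angular": [0, 0, 0], "gripper": 0},
    {"dp": [0, 0, 0], "angular": [0, 0, 0], "gripper": 0},
    {"dp": [0.05, 0, 0], "angular": [0, 0, 0], "gripper": 0},
    {"dp": [0.05, 0, 0], "angular": [0, 0, 0], "gripper": 0},
    {"dp": [0.02, 0, 0], "angular": [0, 0, 0], "gripper": 0},
    {"dp": [0, 0, 0], "angular": [0, 0, 0], "gripper": 0},
  ],
)

```text
clock: 15.45
position: [0.5417, -0.0873, 0.1041]
ee_rot: [-0.449, -0.545, -0.449, 0.548]
contact_force: [0.2, 0.3, 0.0]
width: 0.0001
```

```bash
python3 go.py 0.5434 -0.0876 0.102
```

```text
pos [ 0.5417 -0.0873  0.1041] q [-0.284  0.34   1.751 -0.004  1.053  1.485] F [0.2 0.3 0. ] w 0.0001 clk 15.45
[[-0.004  0.981 -0.195]
 [-0.003 -0.195 -0.981]
 [-1.    -0.003  0.004]]
dp units total [ 0.017  0.015 -0.   ]
yaw z deg -101.3 moment [0.   0.04 0.01]
```

Request:
arm_command(
  series=[
    {"dp": [0, 0.015, 0], "angular": [0, 0, 0], "gripper": 0},
    {"dp": [0.012, 0, 0], "angular": [0, 0, 0], "gripper": 0},
    {"dp": [0.012, 0, 0], "angular": [0, 0, 0], "gripper": 0},
    {"dp": [0.012, 0, 0], "angular": [0, 0, 0], "gripper": 0},
    {"dp": [0.012, 0, 0], "angular": [0, 0, 0], "gripper": 0},
    {"dp": [0.012, 0, 0], "angular": [0, 0, 0], "gripper": 0},
    {"dp": [0, 0, 0], "angular": [0, 0, 0], "gripper": 0},
    {"dp": [0, 0, 0], "angular": [0, 0, 0], "gripper": 0},
  ],
)

```text
clock: 16.45
position: [0.5441, -0.0878, 0.0982]
ee_rot: [-0.449, -0.545, -0.448, 0.548]
contact_force: [-1.6, 0.1, 3.8]
width: 0.0002
```

```bash
python3 go.py 0.5434 -0.0876 0.095
```

```text
pos [ 0.5441 -0.0878  0.0982] q [-0.284  0.349  1.755 -0.004  1.039  1.486] F [-1.6  0.1  3.8] w 0.0002 clk 16.45
[[-0.002  0.981 -0.195]
 [-0.004 -0.195 -0.981]
 [-1.    -0.001  0.004]]
dp units total [ 0.027 -0.006 -0.001]
yaw z deg -101.3 moment [0.1  0.13 0.01]
```

Contact at 3.8 N. I go on in small steps toward the hard stop.

Request:
arm_command(
  series=[
    {"dp": [0.01, 0, 0], "angular": [0, 0, 0], "gripper": 0},
    {"dp": [0.01, 0, 0], "angular": [0, 0, 0], "gripper": 0},
    {"dp": [0.01, 0, 0], "angular": [0, 0, 0], "gripper": 0},
    {"dp": [0.008, 0, 0], "angular": [0, 0, 0], "gripper": 0},
    {"dp": [0, 0, 0], "angular": [0, 0, 0], "gripper": 0},
    {"dp": [0, 0, 0], "angular": [0, 0, 0], "gripper": 0},
    {"dp": [0, 0, 0], "angular": [0, 0, 0], "gripper": 0},
    {"dp": [0, 0, 0], "angular": [0, 0, 0], "gripper": 0},
  ],
)

```text
clock: 17.45
position: [0.5441, -0.0878, 0.096]
ee_rot: [-0.45, -0.546, -0.448, 0.548]
contact_force: [-1.1, -0.5, 4.6]
width: -0.0005
```

```bash
python3 go.py 0.5434 -0.0876 0.095
```

```text
pos [ 0.5441 -0.0878  0.096 ] q [-0.284  0.35   1.759 -0.005  1.032  1.486] F [-1.1 -0.5  4.6] w -0.0005 clk 17.45
[[-0.     0.981 -0.195]
 [-0.004 -0.195 -0.981]
 [-1.     0.     0.004]]
dp units total [ 0.008 -0.006 -0.001]
yaw z deg -101.3 moment [0.09 0.27 0.  ]
```

Request:
arm_command(
  series=[
    {"dp": [0.01, 0, 0], "angular": [0, 0, 0], "gripper": 0},
    {"dp": [0.01, 0, 0], "angular": [0, 0, 0], "gripper": 0},
    {"dp": [0.01, 0, 0], "angular": [0, 0, 0], "gripper": 0},
    {"dp": [0.008, 0, 0], "angular": [0, 0, 0], "gripper": 0},
    {"dp": [0.006, 0, 0], "angular": [0, 0, 0], "gripper": 0},
    {"dp": [0.006, 0, 0], "angular": [0, 0, 0], "gripper": 0},
    {"dp": [0.006, 0, 0], "angular": [0, 0, 0], "gripper": 0},
    {"dp": [0.006, 0, 0], "angular": [0, 0, 0], "gripper": 0},
  ],
)

```text
clock: 18.45
position: [0.5441, -0.0878, 0.095]
ee_rot: [-0.451, -0.546, -0.447, 0.547]
contact_force: [-3.4, 1.2, 9.3]
width: 0.0004
```

```bash
python3 go.py 0.5434 -0.0876 0.094
```

```text
pos [ 0.5441 -0.0878  0.095 ] q [-0.283  0.35   1.762 -0.005  1.025  1.486] F [-3.4  1.2  9.3] w 0.0004 clk 18.45
[[ 0.002  0.981 -0.195]
 [-0.005 -0.195 -0.981]
 [-1.     0.003  0.005]]
dp units total [ 0.008 -0.006 -0.001]
yaw z deg -101.2 moment [0.08 0.44 0.01]
```

9.3 N is above the spring's 6.5 N, and the TCP stalled at z = 0.095, 5 mm below the top's nominal height. I press slightly more and hold to confirm the stop.

Request:
arm_command(
  series=[
    {"dp": [0.008, 0, 0], "angular": [0, 0, 0], "gripper": 0},
    {"dp": [0.008, 0, 0], "angular": [0, 0, 0], "gripper": 0},
    {"dp": [0.008, 0, 0], "angular": [0, 0, 0], "gripper": 0},
    {"dp": [0.006, 0, 0], "angular": [0, 0, 0], "gripper": 0},
    {"dp": [0.006, 0, 0], "angular": [0, 0, 0], "gripper": 0},
    {"dp": [0.006, 0, 0], "angular": [0, 0, 0], "gripper": 0},
    {"dp": [0.006, 0, 0], "angular": [0, 0, 0], "gripper": 0},
    {"dp": [0.006, 0, 0], "angular": [0, 0, 0], "gripper": 0},
  ],
)

```text
clock: 19.45
position: [0.5441, -0.0878, 0.095]
ee_rot: [0.452, 0.547, 0.446, -0.546]
contact_force: [-2.0, 1.3, 9.1]
width: 0.0003
```

```bash
python3 go.py 0.5434 -0.0876 0.094
```

```text
pos [ 0.5441 -0.0878  0.095 ] q [-0.283  0.348  1.765 -0.005  1.021  1.486] F [-2.   1.3  9.1] w 0.0003 clk 19.45
[[ 0.005  0.981 -0.194]
 [-0.006 -0.194 -0.981]
 [-1.     0.007  0.005]]
dp units total [ 0.008 -0.006 -0.001]
yaw z deg -101.2 moment [ 0.08  0.42 -0.04]
```

z hasn't moved from 0.0950 at about 9 N, so this is the hard stop. Now I lift off.

Request:
arm_command(
  series=[
    {"dp": [-0.02, 0, 0], "angular": [0, 0, 0], "gripper": 0},
    {"dp": [-0.04, 0, 0], "angular": [0, 0, 0], "gripper": 0},
    {"dp": [-0.08, 0, 0], "angular": [0, 0, 0], "gripper": 0},
    {"dp": [-0.15, 0, 0], "angular": [0, 0, 0], "gripper": 0},
    {"dp": [-0.2, 0, 0], "angular": [0, 0, 0], "gripper": 0},
    {"dp": [-0.2, 0, 0], "angular": [0, 0, 0], "gripper": 0},
    {"dp": [-0.1, 0, 0], "angular": [0, 0, 0], "gripper": 0},
    {"dp": [0, 0, 0], "angular": [0, 0, 0], "gripper": 0},
  ],
)

```text
clock: 20.45
position: [0.5435, -0.0872, 0.1916]
ee_rot: [-0.451, -0.546, -0.446, 0.547]
contact_force: [-0.2, -0.1, 0.1]
width: 0.0002
```

```bash
python3 go.py 0.5434 -0.0876 0.18; python3 - <<'E'
from h import *
T=pose(); im=get_image("wrist"); im["T"]=T; save(im,"w7")
for p in [(0.5434-.008,-.0876,.1)]:
    pass
# depth-based dial-top height
d=im["depth"]; P=[at_depth(im,u,v,T) for u in range(250,400,3) for v in range(180,330,3) if d[v,u]>0]
P=np.array(P); m=(np.hypot(P[:,0]-.5434,P[:,1]+.0876)<.012)&(P[:,2]<.13); print(m.sum(),np.median(P[m,2]))
cv2.imwrite("pics/w7c.png",cv2.resize(im["image"],None,fx=1.2,fy=1.2))
E
```

```text
pos [ 0.5435 -0.0872  0.1916] q [-0.282  0.262  1.626 -0.005  1.248  1.486] F [-0.2 -0.1  0.1] w 0.0002 clk 20.45
[[ 0.004  0.981 -0.194]
 [-0.006 -0.194 -0.981]
 [-1.     0.005  0.005]]
dp units total [ 0.097 -0.001  0.003]
yaw z deg -101.2 moment [-0.01  0.02  0.04]
106 0.09962278974978876
```

View pics/w7c.png

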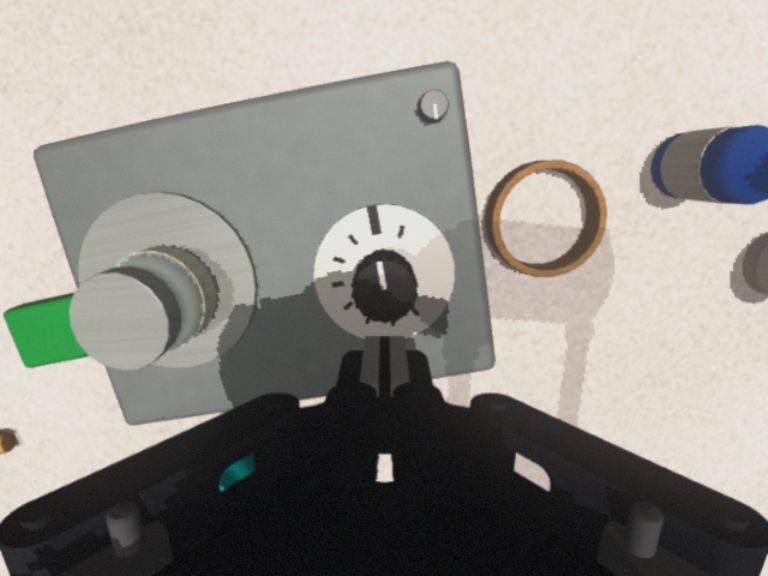

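The line at (379,265) points at the long mark at (374,220). The dial top is back up at 99.6 mm, and the jar, tape and speed knob are undisturbed. Handing in.

```bash
python3 -c "
from rig import sign_off; print(sign_off())"
```

```text
the job is handed in; nothing more can be done
None
```

The dial is set at the long mark and has been pressed fully down and released, and the job is handed in after about 20 s of the 64 s. The sign-off gave no verdict.

- **Turning:** I gripped the dial at stop 3 and turned it 90° clockwise to stop 6. There I let go, recentred and gripped it again. I then turned it about 28°, and it clicked into the long mark when released.
- **Pressing:** I pressed with closed fingers until the tool stalled at z = 0.095 m with about 9 N on it. That is 5 mm below the dial's nominal top and more than the 6.5 N spring, so I take it as the hard stop.
- **Last checks:** The line points at the long mark, and the dial top is back at 99.6 mm (100 mm nominal). The robot is clear with no force on it. The jar stands on its plate, and the speed knob and tape look undisturbed in the last wrist picture. I did not compare the other bystanders with their starting positions.
- **Disagreement:** The wrist camera placed the dial's axis about 3–4 mm off in y. The tool therefore drifted about 5 mm during the first turn, with no notable force. The regrip corrected this, and the new axis matched the top camera.
- **Not measured:** I could not read the squeeze force directly. I set the grip to 20 N, the gripper's minimum.

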